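Give the red engine the road

ROBOT

A 6-joint arm with a two-finger parallel gripper is mounted at the origin on the work surface. World frame = base frame: x ahead of the robot, y to its left, z up, the work surface at z = 0. Lengths are in m, angles in rad, forces in N, time in s.
With the tool pointing down it reaches from about 0.275 to 0.85 m from the base axis. Payload 5.2 kg.
Tool frame: the origin (TCP) lies midway between the tips of the shut fingers; the grasp point (between the pads) lies 19 mm behind it; z points along the fingers, y is the line along which they close (so a half turn about z gives the same grasp; the last joint's range is limited). The gripper opens to 85 mm and grips with 20 to 120 N. Pads are 22 mm wide; open, the fingers measure 114 mm over their backs; the gripper's body (76 mm by 85 mm) begins 54 mm behind the grasp point. The pads swing forward as they close: fully open they stand 13 mm farther back than shut.
Start: joints at [0.904, 0.259, 1.535, -0, 1.348, -0.203], TCP at [0.246, 0.492, 0.231] pointing down, gripper open.
Joint ranges: [-3.14, 3.14], [-0.91, 2.08], [0.19, 2.58], [-1.22, 4.36], [0.22, 2.71], [-3.12, 3.12]. Speed limits (rad/s): [2.57, 2.57, 3.14, 3.14, 3.14, 3.14].

INTERFACE

Orientations are given as a rotation vector (axis times angle).
In Python, from workcell import r gives the robot as it stands.
- The arm moves only by the shell command python3 -m handwheel 'ROWS' [FORCE]. ROWS is a JSON object of lists of equal length, an entry for each row: "grip": the opening, from 0 (shut) to 1 (fully open); "translation": the shift along the world's x, y, z in mm, a list of three; "dr": the turn, a rotation vector about the world's x, y, z in rad, a list of three. In form: {"grip": [grip, ...], "translation": [[dx, dy, dz], ...], "dr": [[ax, ay, az], ...]}. A call has 1 to 10 rows; each row shifts and turns the commanded pose from where the row before left it; what a row does not reach is not made up. A row lasts 1/12 s, in which the tool goes at most 41.7 mm and 7.16 degrees, less where a joint would pass 70% of its speed; a pose out of reach is approached as far as the arm can. A call with a gripper value outside its range is refused whole. The fingers move at their own pace and stop on an object; FORCE is the grip in N (left out, the last holds). Time passes only in rows, so rows that do not move let the fingers close. It gives the time, the measured TCP pose, the force, the opening and the grip force at its end, in the units of the state.
- r.get_state(): the state, without advancing time (a new reading comes with each control period).
- r.grab_frame(name): name is "scene" or "side" or "wrist"; returns the picture (400x640x3 uint8, blue, green, red); there is no depth.
- r.calibration(name): a dict with "fx", "fy", "cx", "cy" (pixels), "R" (3x3) and "t" (3): a world point X has camera coordinates R X + t; the wrist camera has in their place "tool_from_camera" (4x4, takes a point from camera to tool coordinates, whose origin is the TCP and whose axes are the flange's). Camera axes: x right, y down, z forward; pixel columns grow to the right and rows downward; lengths in m; the calibration is good to about 2 mm. A picture is of the moment at which its call begins: read the wrist's pose just before it. calibration takes no time and is no camera call.
- r.close_job(): hands the job in; it is judged then, once.
The state is a dict: "clock": time; "joint_pos": joint angles; "qd": joint speeds; "effort": joint torques, N m; "tcp_pos": TCP position; "tcp_rot": TCP orientation; "contact_force": force on the tool from outside, world axes, zero at the start; "ft_torque": the same for the moment, N m; "width": opening from 0.0 (shut) to 1.0 (fully open); "finger_force": force on a finger pad.
Only numpy, scipy, OpenCV 4.12 (cv2) and the standard library are available. Lean on these libraries where they do the work, as an engineer would, in place of code of your own. Each camera call takes 0.05 s, during which the arm holds its last target. There are 200 camera calls.

TASK

The red locomotive is the next to leave this three-track staging yard, so work the yard's control panel (the tips of the closed fingers are all you need): each track has, in line with it, its own rocker switch and, beyond that, its own white route button. First switch off the track that is still live (press down the raised near half of its rocker), then press the route button of the red locomotive's track fully down and let it spring back, and last switch that same track on by pressing the far half of its rocker until it snaps over. Work no other control, never press a route button while a track is live, and leave the trains and everything else on the table where they are: nothing is to be picked up or pushed about.

Things in the scene. Friction and masses are not known exactly. Their poses are not given: they have to be found in the camera images.
- red_loco: Red H0 shunting locomotive, grey cab roof, 116 mm long, 35 wide, 46 high, loose on one of the three tracks. Origin on the track's centre line at rail height (58 mm above the table); x axis along the track away from the panel. It stands 130 to 175 mm beyond its track's route button, on the line from that track's rocker through the button.
- blue_loco: Blue H0 diesel locomotive with a cream band, 130 mm long, 34 wide, 49 high, loose on the track that is live at the start. Origin and axes as for the red one.
- box_wagon: Brown H0 box wagon, grey roof, 112 mm long, 34 wide, 45 high, loose on the remaining track. Origin and axes as for the red locomotive.
- rocker_a (a joint): Grey rocker switch in a black bezel, 44 mm long along the track x 22 mm, one of three alike, one per track. 0 = off: near half (towards the robot) level, far half (towards the tracks) raised. 0.42 rad = on (track live): far half level, near half raised, its red skirt showing. Snaps over centre and stays; needs up to about 4 N on the raised half.
- rocker_a_mid (a point): Middle crease of this rocker's top, on its hinge line, 81 mm above the table. Far half: 22 mm from here towards the same plate's route button; near half: 22 mm the other way. The lower half is level with this point; the raised half's outer end is 9 mm higher and goes down 9 mm. Bezel rim around it 1.5 mm lower. Rockers are 60 mm apart, each in line with its track; their order varies.
- route_a (a joint): Round white spring push button (26 mm across) on the control plate of one track: sets the points for that track. 0 = up, 0.006 m = fully pressed (about 5 N, springs back when let go). Counts as pressed from 0.004 m.
- route_a_top (a point): Centre of the top face of this button's cap; 89 mm above the table when up, 6 mm lower when pressed (steel bezel, 34 mm across, 3 mm lower still). It lies 70 mm beyond the middle of the same plate's rocker, on the line to its track.
- rocker_b (a joint): Grey rocker switch in a black bezel, 44 mm long along the track x 22 mm, one of three alike, one per track. 0 = off: near half (towards the robot) level, far half (towards the tracks) raised. 0.42 rad = on (track live): far half level, near half raised, its red skirt showing. Snaps over centre and stays; needs up to about 4 N on the raised half.
- rocker_b_mid (a point): Middle crease of this rocker's top, on its hinge line, 81 mm above the table. Far half: 22 mm from here towards the same plate's route button; near half: 22 mm the other way. The lower half is level with this point; the raised half's outer end is 9 mm higher and goes down 9 mm. Bezel rim around it 1.5 mm lower. Rockers are 60 mm apart, each in line with its track; their order varies.
- route_b (a joint): Round white spring push button (26 mm across) on the control plate of one track: sets the points for that track. 0 = up, 0.006 m = fully pressed (about 5 N, springs back when let go). Counts as pressed from 0.004 m.
- route_b_top (a point): Centre of the top face of this button's cap; 89 mm above the table when up, 6 mm lower when pressed (steel bezel, 34 mm across, 3 mm lower still). It lies 70 mm beyond the middle of the same plate's rocker, on the line to its track.
- rocker_c (a joint): Grey rocker switch in a black bezel, 44 mm long along the track x 22 mm, one of three alike, one per track. 0 = off: near half (towards the robot) level, far half (towards the tracks) raised. 0.42 rad = on (track live): far half level, near half raised, its red skirt showing. Snaps over centre and stays; needs up to about 4 N on the raised half.
- rocker_c_mid (a point): Middle crease of this rocker's top, on its hinge line, 81 mm above the table. Far half: 22 mm from here towards the same plate's route button; near half: 22 mm the other way. The lower half is level with this point; the raised half's outer end is 9 mm higher and goes down 9 mm. Bezel rim around it 1.5 mm lower. Rockers are 60 mm apart, each in line with its track; their order varies.
- route_c (a joint): Round white spring push button (26 mm across) on the control plate of one track: sets the points for that track. 0 = up, 0.006 m = fully pressed (about 5 N, springs back when let go). Counts as pressed from 0.004 m.
- route_c_top (a point): Centre of the top face of this button's cap; 89 mm above the table when up, 6 mm lower when pressed (steel bezel, 34 mm across, 3 mm lower still). It lies 70 mm beyond the middle of the same plate's rocker, on the line to its track.
- board: Fixed plywood yard board 610 x 310 mm, top 50 mm above the table, with the panel box (156 x 190 mm, top 72 mm above the table; the control plates on it are 3 mm thick) at its near end. Origin on the table below the panel's centre; x axis along the tracks away from the robot, y axis across them.
- rail_rubber: Orange and blue track-cleaning rubber 50 x 22 x 18 mm lying on the board beside the panel; origin under its centre. Bystander.
- throttle: Black hand throttle 135 x 62 x 20 mm (its knob and all 35 mm high) lying on the table beside the board; origin under its centre. Bystander.
- screwdriver: Green-handled screwdriver, 160 mm long, lying on the table on the other side of the board. Bystander.
- tub: Cream lidded plastic tub 140 x 140 x 80 mm; origin under its centre. Bystander.
- book: Dark hardback book 200 x 265 x 30 mm lying flat; origin under its centre. Bystander.
- mug: Blue mug 80 mm wide, 95 mm high; origin under its centre. Bystander.

How it is judged:
On the way, in this order (a step that is already met when the one before it is completed fails the run):
1. the live track is switched off (value of joint rocker_a below 0.06 rad), for 0.15 s.
2. the route button of the red locomotive's track is pressed (value of joint route_b above 0.004 m), for 0.05 s.
3. the button has sprung back up and the red locomotive's track is switched on (value of joint route_b below 0.001 m and value of joint rocker_b above 0.36 rad), for 0.15 s.
At the end, for the whole second after the job is handed in: The red locomotive's rocker is on (over 0.36 of 0.42 rad), the two others are off (under 0.06 rad), all three route buttons are up (within 1 mm), the trains stand within 8 mm and the other loose things within 15 mm of where they were (all of step 3 and value of joint each of rocker_a, rocker_c below 0.06 rad and value of joint each of route_a, route_c below 0.001 m and distance of each of red_loco, blue_loco, box_wagon from where it was at the start of the episode below 0.008 m and distance of each of rail_rubber, throttle, screwdriver, tub, book, mug from where it was at the start of the episode below 0.015 m); the robot touches nothing.
It fails at once if a route button is pressed (3 mm or more) while any track is live (value of joint any of route_a, route_b, route_c above 0.003 m and value of joint any of rocker_a, rocker_b, rocker_c above 0.21 rad).
It fails at once if the route button of another track is pressed (value of joint any of route_a, route_c above 0.003 m).
It fails at once if the box wagon's track is switched on, or two tracks are live at once (value of joint rocker_c above 0.21 rad or value of joint each of rocker_a, rocker_b above 0.21 rad).
It fails at once if a locomotive or the wagon is lifted, carried or shoved more than 8 mm (distance of any of red_loco, blue_loco, box_wagon from where it was at the start of the episode above 0.008 m).
It fails at once if another loose thing is lifted, carried or shoved more than 15 mm (distance of any of rail_rubber, throttle, screwdriver, tub, book, mug from where it was at the start of the episode above 0.015 m).
It also fails if it takes over 38 s, if anything falls off the work surface, if the arm or the gripper's body presses on something with over 40 N, if the wrist force passes 120 N, or if a joint passes its speed limit or range.

## Working session

There is one attempt and no reset: what is moved stays moved. The work goes in short steps, Python scripts to look and compute and a shell command to move; the robot and the scene stay as the last step left them, time stands still between calls to the robot, and variables do not carry over. Pictures are saved under pics/ and viewed, at most 10 in all, crops included, and the job is handed in when it is done.

```bash
mkdir -p pics && python3 - <<'E'
from workcell import r
import cv2,numpy as np
s=r.get_state();print(s['clock'],s['tcp_pos'],s['tcp_rot'],s['width'])
for n in("scene","side"):
    cv2.imwrite(f"pics/{n}0.png",r.grab_frame(n))
    c=r.calibration(n);R=np.array(c['R']);print(n,c['fx'],c['cx'],c['cy'],-R.T@np.array(c['t']),R.tolist())
E
```

```text
0.0 [0.24569714 0.49150055 0.23047904] [-7.21850442e-01 -3.05674187e+00  2.57390864e-03] 1.0012425606897177
scene 397.42421827928393 325.7888387658579 197.30516554984433 [1.13391304 0.55052654 1.19842347] [[-0.7118017050314465, 0.702178878748254, 0.016827208745685045], [0.5617192891585856, 0.5834732556228585, -0.586541047293398], [-0.42167496119819486, -0.40804874979922157, -0.8097446788252417]]
side 385.07612535566693 330.9874989509622 202.65943694697324 [0.37827446 0.78528254 0.85735575] [[-0.9829511713175897, -0.18303486958750773, -0.017470870626922888], [-0.11003170027699735, 0.6616944784628439, -0.7416558784948302], [0.1473092656268832, -0.7270891648806692, -0.670553000570126]]
```

View pics/scene0.png

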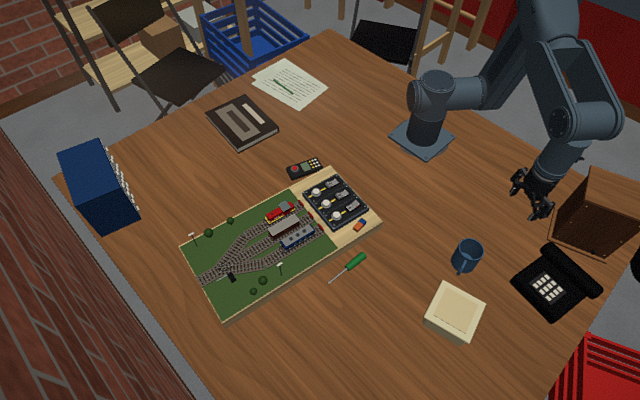

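View pics/side0.png

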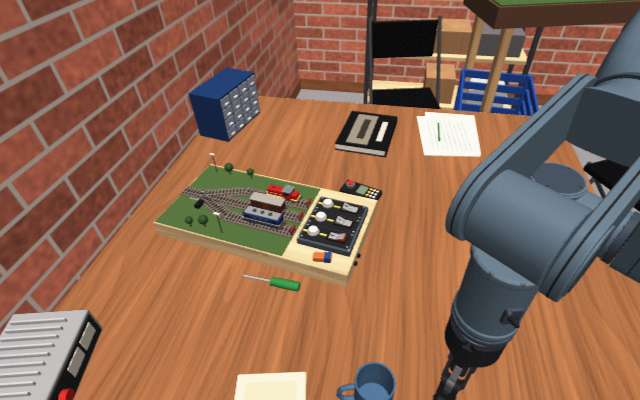

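The scene view has the panel around (335,200), with white buttons near (316,192), (325,204) and (338,217). The red loco is at (282,212), the wagon at (283,226) and the blue loco at (297,236). In the side view the panel is around (335,222), and blue is on the track nearest the camera. Next I'll measure the buttons.

```bash
cat > h.py <<'E'
import cv2,numpy as np
from workcell import r
def ray(n,u,v,z):
    c=r.calibration(n);R=np.array(c['R']);o=-R.T@np.array(c['t'])
    d=R.T@np.array([(u-c['cx'])/c['fx'],(v-c['cy'])/c['fy'],1]);return o+d*(z-o[2])/d[2]
def blobs(m,a,b):
    _,_,st,ce=cv2.connectedComponentsWithStats(m.astype(np.uint8))
    return [(int(s[4]),s[2:4].tolist(),c.round(1)) for s,c in zip(st[1:],ce[1:]) if a<=s[4]<=b]
E
python3 - <<'E'
from h import *
out=[]
for n,(x0,y0,x1,y1) in {"scene":(260,160,390,250),"side":(235,175,385,270)}.items():
    im=cv2.imread(f"pics/{n}0.png");c=im[y0:y1,x0:x1].astype(int)
    m=(c.min(2)>165)&(c.max(2)-c.min(2)<45)
    for a,wh,p in blobs(m,15,300):
        u,v=p+[x0,y0];print(n,'white',a,wh,u,v,ray(n,u,v,.087).round(4))
    b,g,rr=c[...,0],c[...,1],c[...,2]
    for a,wh,p in blobs((rr>110)&(g<60)&(b<60),6,600):
        u,v=p+[x0,y0];print(n,'red',a,wh,u,v,ray(n,u,v,.085).round(4))
    out.append(cv2.resize(im[y0:y1,x0:x1],(600,int(600*(y1-y0)/(x1-x0))),interpolation=cv2.INTER_CUBIC))
cv2.imwrite("pics/c1.png",out[0]);cv2.imwrite("pics/c2.png",out[1])
E
```

```text
scene white 25 [6, 5] 315.6 190.9 [ 0.5614 -0.0539  0.087 ]
scene white 28 [7, 5] 325.7 202.1 [0.5696 0.0047 0.087 ]
scene white 32 [7, 6] 336.0 214.1 [0.5793 0.0637 0.087 ]
scene red 16 [5, 4] 294.2 167.6 [ 0.5432 -0.1859  0.085 ]
scene red 18 [6, 6] 290.7 204.3 [ 0.661  -0.0726  0.085 ]
scene red 89 [17, 12] 274.0 212.6 [ 0.7239 -0.086   0.085 ]
side white 227 [34, 13] 266.9 198.6 [ 0.7426 -0.0362  0.087 ]
side white 56 [10, 8] 327.3 202.2 [ 0.5588 -0.0502  0.087 ]
side white 54 [14, 9] 350.2 207.8 [ 0.4877 -0.0372  0.087 ]
side white 113 [35, 13] 261.8 212.9 [0.7381 0.0267 0.087 ]
side white 71 [10, 9] 320.6 215.8 [0.5667 0.0103 0.087 ]
side white 61 [14, 9] 343.9 221.3 [0.4971 0.0213 0.087 ]
side white 66 [10, 9] 312.8 229.7 [0.5768 0.0681 0.087 ]
side white 48 [15, 6] 335.9 236.0 [0.5095 0.0808 0.087 ]
side red 15 [5, 4] 350.1 182.5 [ 0.5056 -0.1558  0.085 ]
side red 197 [31, 15] 281.9 192.1 [ 0.7068 -0.0752  0.085 ]
side red 12 [5, 6] 307.8 201.8 [ 0.6174 -0.0445  0.085 ]
side red 16 [5, 7] 299.8 215.4 [0.6269 0.0166 0.085 ]
side red 16 [5, 8] 292.0 228.5 [0.6356 0.0714 0.085 ]
side red 12 [6, 5] 343.3 238.7 [0.4884 0.0854 0.085 ]
```

View pics/c1.png

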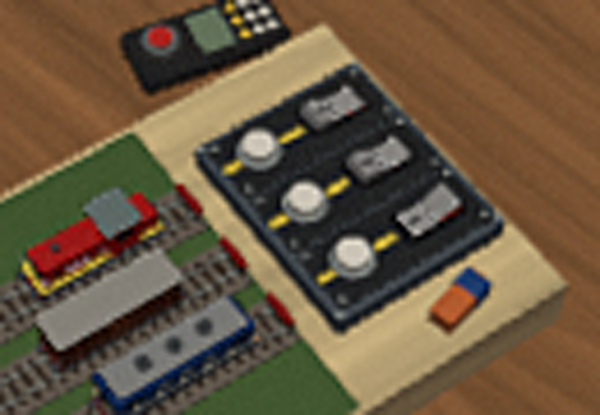

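View pics/c2.png

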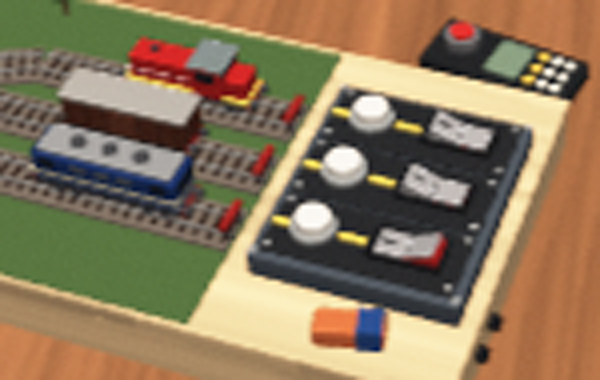

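The live rocker, with its red skirt showing (crop 2 at ~(430,245)), is on the blue loco's track, at the largest y. Red is on the smallest-y track and the wagon is in the middle. The buttons are at about (0.560,-0.052), (0.568,0.007) and (0.578,0.066), 60 mm apart as expected, with the tracks heading at about -9°. I'll move above the panel with the fingers shut.

```bash
python3 -m handwheel '{"grip":[0,0,0,0,0,0,0,0,0,0],"translation":[[20,-34,0],[20,-34,0],[20,-34,0],[20,-34,0],[20,-34,0],[20,-34,0],[20,-34,0],[20,-34,0],[20,-34,0],[20,-34,0]],"dr":[[0,0,0.03],[0,0,0.03],[0,0,0.03],[0,0,0.03],[0,0,0.03],[0,0,0.03],[0,0,0.03],[0,0,0.03],[0,0,0.03],[0,0,0.03]]}' && python3 -m handwheel '{"grip":[0,0,0,0],"translation":[[11,-30,0],[11,-30,0],[11,-12,0],[0,0,0]],"dr":[[0,0,0],[0,0,0],[0,0,0],[0,0,0]]}'
python3 - <<'E'
from h import *
from scipy.spatial.transform import Rotation as Ro
s=r.get_state();im=r.grab_frame("wrist");c=r.calibration("wrist")
print(s['clock'],s['tcp_pos'],Ro.from_rotvec(s['tcp_rot']).as_matrix().round(3).tolist(),s['width'],s['contact_force']);print(c)
cv2.imwrite("pics/w1.png",im)
np.savez("w1.npz",p=s['tcp_pos'],q=s['tcp_rot'])
E
```

```text
clock: 0.93
tcp_pos: [0.4463, 0.1501, 0.2311]
tcp_rot: [-0.255, -3.131, -0.0]
contact_force: [0.7, 0.7, -1.0]
width: 0.002
finger_force: 0.0
clock: 1.27
tcp_pos: [0.4809, 0.0772, 0.231]
tcp_rot: [0.263, 3.13, -0.001]
contact_force: [-0.2, 0.1, 0.1]
width: 0.005
finger_force: 0.0
1.2667 [0.48087067 0.07720064 0.23095109] [[-0.986, 0.167, 0.001], [0.167, 0.986, -0.001], [-0.001, -0.001, -1.0]] 0.004837382787148724 [-0.24092056  0.14433239  0.07610505]
{'fx': 336.28859111199614, 'fy': 336.28859111199614, 'cx': 326.6150400890462, 'cy': 197.96981368388685, 'tool_from_camera': array([[-9.84183546e-05, -9.64790607e-01, -2.63019152e-01,
         6.63890042e-02],
       [ 9.99999506e-01, -3.55085665e-04,  9.28316462e-04,
        -3.37057789e-04],
       [-9.89025334e-04, -2.63018930e-01,  9.64790166e-01,
        -1.43486041e-01],
       [ 0.00000000e+00,  0.00000000e+00,  0.00000000e+00,
         1.00000000e+00]])}
```

View pics/w1.png

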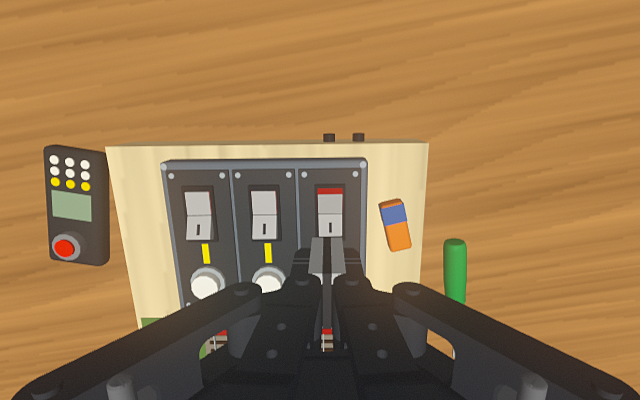

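The wrist view shows the red loco's rocker B at (199,215), the wagon's at (264,215) and the live rocker A at (330,207) with its red skirt at (330,191). The buttons are at (207,284) and (268,284). I'll cast these to their known heights.

```bash
cat >> h.py <<'E'
from scipy.spatial.transform import Rotation as Ro
def wray(p,q,u,v,z):
    c=r.calibration("wrist");T=np.array(c['tool_from_camera']);R=Ro.from_rotvec(q).as_matrix()
    o=p+R@T[:3,3];d=R@T[:3,:3]@np.array([(u-c['cx'])/c['fx'],(v-c['cy'])/c['fy'],1]);return o+d*(z-o[2])/d[2]
E
python3 - <<'E'
from h import *
w=np.load("w1.npz");im=cv2.imread("pics/w1.png")
c=im.astype(int);m=np.zeros(im.shape[:2],bool)
m[170:245,170:360]=((c.min(2)>120)&(c.max(2)-c.min(2)<30))[170:245,170:360]
for b in blobs(m,60,3000):
    u,v=b[2];print(b,wray(w['p'],w['q'],u,v,.083).round(4))
for n,u,v,z in[("A crease",330,208,.081),("A far end",330,237,.081),("B near end",198,191,.081),("B crease",199,216,.081),("C near",264,191,.081),("C crease",264,216,.081)]:
    print(n,wray(w['p'],w['q'],u,v,z).round(4))
o=cv2.resize(im[160:320,160:380],(770,560),interpolation=cv2.INTER_CUBIC);cv2.imwrite("pics/w1c.png",o)
E
```

```text
(146, [9, 75], array([232.9, 205.9])) [ 0.487  -0.0099  0.083 ]
(163, [5, 75], array([297.4, 205.6])) [0.4964 0.0476 0.083 ]
(1127, [26, 49], array([263.7, 214.3])) [0.4994 0.0158 0.083 ]
(1125, [26, 48], array([197.9, 215.2])) [ 0.4902 -0.0435  0.083 ]
(968, [24, 43], array([329.7, 214.7])) [0.5099 0.075  0.083 ]
(75, [5, 35], array([171.7, 229.2])) [ 0.4993 -0.0709  0.083 ]
A crease [0.5042 0.0762 0.081 ]
A far end [0.5321 0.0716 0.081 ]
B near end [ 0.4686 -0.0382  0.081 ]
B crease [ 0.4917 -0.0436  0.081 ]
C near [0.4785 0.0203 0.081 ]
C crease [0.5017 0.0152 0.081 ]
```

View pics/w1c.png

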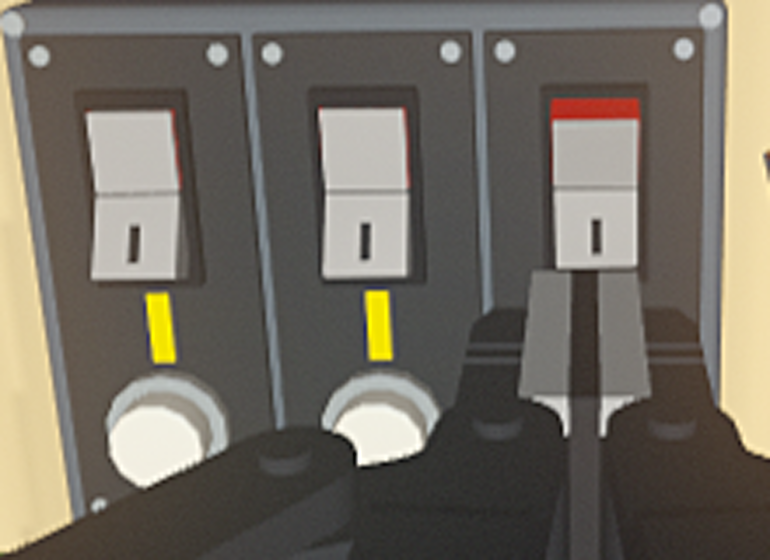

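Crease A is at ≈(0.509,0.0755) and crease B at ≈(0.491,-0.043), both within 2 mm of the first estimate. I'll go 20 mm near of crease A and down to about z 0.10.

```bash
python3 -m handwheel '{"grip":[0,0,0,0,0,0,0],"translation":[[4,1,0],[4,1,0],[0,0,-33],[0,0,-33],[0,0,-33],[0,0,-31],[0,0,0]],"dr":[[0,0,0],[0,0,0],[0,0,0],[0,0,0],[0,0,0],[0,0,0],[0,0,0]]}' && python3 -m handwheel '{"grip":[0,0],"translation":[[0,0,0],[0,0,0]],"dr":[[0,0,0],[0,0,0]]}'
```

```text
clock: 1.9
tcp_pos: [0.4824, 0.0837, 0.0961]
tcp_rot: [-0.253, -3.121, -0.0]
contact_force: [-1.1, -0.4, -0.9]
width: 0.001
finger_force: 0.0
clock: 2.07
tcp_pos: [0.4881, 0.0827, 0.1028]
tcp_rot: [0.255, 3.129, 0.0]
contact_force: [0.9, 0.1, 1.1]
width: 0.001
finger_force: 0.0
```

```bash
python3 -m handwheel '{"grip":[0,0,0,0],"translation":[[1,-3,0],[0,0,0],[0,0,0],[0,0,0]],"dr":[[0,0,0],[0,0,0],[0,0,0],[0,0,0]]}'
```

```text
clock: 2.4
tcp_pos: [0.4887, 0.0788, 0.1024]
tcp_rot: [0.257, 3.129, 0.0]
contact_force: [0.1, -0.1, -0.5]
width: 0.003
finger_force: 0.0
```

```bash
python3 -m handwheel '{"grip":[0,0,0,0,0,0,0,0],"translation":[[0,0,-5],[0,0,-5],[0,0,-3],[0,0,-3],[0,0,-3],[0,0,-2],[0,0,0],[0,0,0]],"dr":[[0,0,0],[0,0,0],[0,0,0],[0,0,0],[0,0,0],[0,0,0],[0,0,0],[0,0,0]]}'
```

```text
clock: 3.07
tcp_pos: [0.4879, 0.0789, 0.0809]
tcp_rot: [-0.257, -3.131, 0.0]
contact_force: [-3.4, 0.6, 8.8]
width: -0.002
finger_force: 4.6
```

It bottomed at z 0.081 with 9 N. I'll lift off and look.

```bash
python3 -m handwheel '{"grip":[0,0,0,0,0,0,0],"translation":[[0,0,10],[0,0,30],[0,0,30],[0,0,30],[0,0,20],[0,0,0],[0,0,0]],"dr":[[0,0,0],[0,0,0],[0,0,0],[0,0,0],[0,0,0],[0,0,0],[0,0,0]]}'
python3 - <<'E'
from h import *
s=r.get_state();im=r.grab_frame("wrist")
print(s['clock'],s['tcp_pos'],s['tcp_rot'])
cv2.imwrite("pics/w2.png",cv2.resize(im[140:340,120:420],(750,500)))
c=im.astype(int)
print("red",blobs((c[...,2]>110)&(c[...,1]<60)&(c[...,0]<60),10,900))
E
```

```text
clock: 3.65
tcp_pos: [0.4889, 0.0789, 0.2018]
tcp_rot: [0.257, 3.128, 0.0]
contact_force: [0.1, -0.0, -0.4]
width: 0.0
finger_force: 0.0
3.65 [0.4889324  0.07889286 0.2017535 ] [2.56622771e-01 3.12763865e+00 1.26344227e-04]
red [(308, [22, 19], array([ 36.5, 251.2])), (94, [17, 7], array([210.8, 343.5])), (70, [12, 6], array([326.5, 342.6]))]
```

View pics/w2.png

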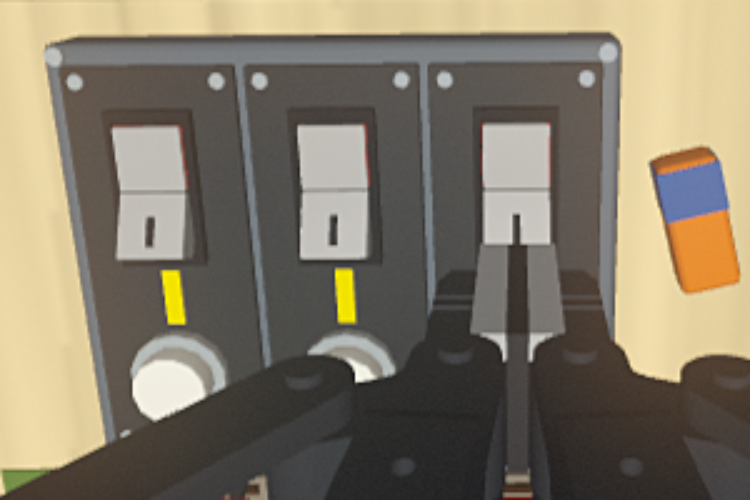

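Rocker A's red skirt is gone and its shape now matches the other two, so it's off. Next is red's button at (0.5605,-0.053).

```bash
python3 -m handwheel '{"grip":[0,0,0,0,0,0,0,0],"translation":[[18,-33,0],[18,-33,0],[18,-33,0],[18,-33,0],[0,0,0],[0,0,-30],[0,0,-30],[0,0,-30]],"dr":[[0,0,0],[0,0,0],[0,0,0],[0,0,0],[0,0,0],[0,0,0],[0,0,0],[0,0,0]]}' && python3 -m handwheel '{"grip":[0,0,0,0],"translation":[[0,0,0],[0,0,0],[0,0,0],[0,0,0]],"dr":[[0,0,0],[0,0,0],[0,0,0],[0,0,0]]}'
```

```text
clock: 4.37
tcp_pos: [0.5592, -0.0531, 0.1079]
tcp_rot: [-0.258, -3.129, -0.001]
contact_force: [-0.3, -0.2, -0.3]
width: 0.001
finger_force: 0.0
clock: 4.7
tcp_pos: [0.5613, -0.0533, 0.1121]
tcp_rot: [0.256, 3.128, -0.001]
contact_force: [0.4, -0.5, 0.9]
width: 0.001
finger_force: 0.0
```

```bash
python3 -m handwheel '{"grip":[0,0,0,0,0,0,0,0,0],"translation":[[0,0,-10],[0,0,-7],[0,0,-4],[0,0,-3],[0,0,-3],[0,0,-2],[0,0,-1],[0,0,0],[0,0,0]],"dr":[[0,0,0],[0,0,0],[0,0,0],[0,0,0],[0,0,0],[0,0,0],[0,0,0],[0,0,0],[0,0,0]]}'
```

```text
clock: 5.45
tcp_pos: [0.5599, -0.053, 0.0828]
tcp_rot: [0.256, 3.13, -0.001]
contact_force: [-7.5, 1.3, 19.7]
width: -0.004
finger_force: 10.0
```

The button is fully down (z 0.0828, bottomed). I'll release it and go over rocker B's far half at (0.511,-0.046).

```bash
python3 -m handwheel '{"grip":[0,0,0,0,0,0,0,0,0],"translation":[[0,0,10],[0,0,15],[0,0,10],[0,0,0],[-25,3.5,0],[-25,3.5,0],[0,0,0],[0,0,0],[0,0,0]],"dr":[[0,0,0],[0,0,0],[0,0,0],[0,0,0],[0,0,0],[0,0,0],[0,0,0],[0,0,0],[0,0,0]]}'
```

```text
clock: 6.2
tcp_pos: [0.5107, -0.0463, 0.1152]
tcp_rot: [0.257, 3.13, -0.0]
contact_force: [-0.6, -0.1, -0.3]
width: 0.0
finger_force: 0.0
```

```bash
python3 -m handwheel '{"grip":[0,0,0,0,0,0,0,0,0,0],"translation":[[0,0,-10],[0,0,-8],[0,0,-5],[0,0,-3],[0,0,-3],[0,0,-3],[0,0,-2],[0,0,0],[0,0,0],[0,0,0]],"dr":[[0,0,0],[0,0,0],[0,0,0],[0,0,0],[0,0,0],[0,0,0],[0,0,0],[0,0,0],[0,0,0],[0,0,0]]}'
```

```text
clock: 7.03
tcp_pos: [0.5099, -0.0461, 0.0813]
tcp_rot: [-0.257, -3.131, -0.0]
contact_force: [-0.5, 0.3, 0.7]
width: -0.004
finger_force: 0.0
```

```bash
python3 -m handwheel '{"grip":[0,0,0,0,0,0,0,0,0],"translation":[[0,0,10],[0,0,30],[0,0,30],[0,0,30],[-20,20,20],[-20,20,0],[0,20,0],[0,0,0],[0,0,0]],"dr":[[0,0,0],[0,0,0],[0,0,0],[0,0,0],[0,0,0],[0,0,0],[0,0,0],[0,0,0],[0,0,0]]}'
python3 - <<'E'
from h import *
a=r.grab_frame("wrist");b=r.grab_frame("side")
o=np.vstack([cv2.resize(a[100:340,120:520],(500,300)),cv2.resize(b[175:270,235:385],(500,300))])
cv2.imwrite("pics/w3.png",o);print(r.get_state()['contact_force'])
E
```

```text
clock: 7.78
tcp_pos: [0.47, 0.0145, 0.2023]
tcp_rot: [0.254, 3.13, -0.001]
contact_force: [-0.0, -0.3, -0.1]
width: 0.0
finger_force: 0.0
[-0.67791939  0.30441775  0.96695607]
```

View pics/w3.png

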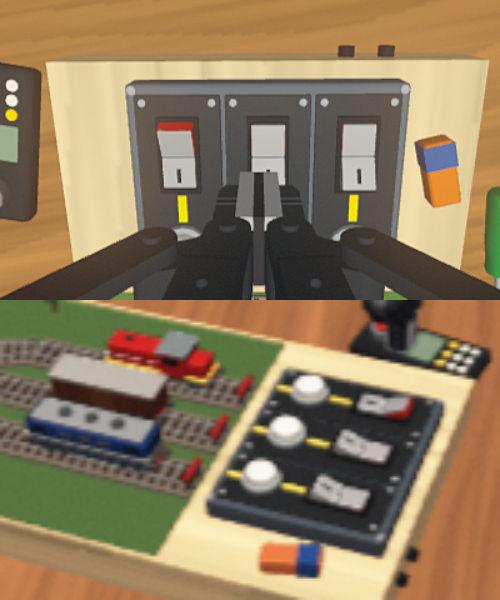

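Red's rocker B is on, with its red skirt showing at (177,127). The other two are off, the buttons are up and the trains haven't moved. I'll hand it in.

```bash
python3 -c "from workcell import r;print(r.close_job())"
```

```text
the job is handed in; nothing more can be done
None
```

I switched the blue locomotive's live track off, pressed the red locomotive's route button fully and let it spring back, then switched the red track on; the last pictures before hand-in confirmed this with nothing displaced, at about 8 s of the 38 s allowed, and no verdict came back.

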